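Shift the turntable's index drive through its H-gate

TASK

The grey gearbox that drives the rivet turntable has a selector lever standing up through a slotted H-gate with three lanes. Push the lever with the fingertips out of the middle lane's slot, across the gate's cross channel, and fully home into the outer slot that has the one tall steel peg standing beside it, then leave it there and come away. Leave the turntable and the loose tools as they are.

Things in the scene. Friction and masses are not known exactly. Their poses are not given: they have to be found in the camera images.
- gearbox: Fixed grey gearbox, 130 mm (x) by 184 mm (y) by 104 mm high, foot flange 150 by 204 mm, 8 mm high. Top 14 mm is the aluminium gate plate. Origin: centre of its underside on the bench; x = along the gate's lanes, y = along the cross channel. On the plate, beside the four outer slots (x +-28, y +-68 mm): one tall peg, three low studs 14 mm across, 4 mm high.
- peg_mark: Tall steel peg, 22 mm across, 26 mm high, fixed on the gate plate at one of its four corners (which one varies). It marks the outer slot to select: the one with the same sign of x and y in the gearbox's frame. Origin: centre of its underside, 104 mm above the bench; axes parallel to the gearbox's.
- lever_grip (a point): Middle of the lever's black plastic hand grip, 155 mm from the pivot (165 mm above the bench when upright). The grip is 26 mm across, slightly tapered at both ends, and spans 125 to 180 mm from the pivot; below it is a steel stem 10 mm across. The lever stays where it is left; about 3 N sideways at the grip swings it. It cannot be lifted out.
- lever_stem (a point): Point on the axis of the lever's stem, 94 mm from the pivot, about level with the gate plate; it is about 27 mm from the gearbox's x-middle when home in a slot.
- lever_throw (a joint): Lever's swing along the lanes, rad: 0 = upright, in the cross channel (crossing works within about +-0.05); positive = leaning to gearbox +x; about +-0.29 when home against a slot's end. Starts in the middle lane's -x slot.
- lever_cross (a joint): Swing of the lever across the lanes, rad: 0 = middle lane, positive = leaning to the gearbox's +y; the outer lanes are at about +-0.29 (slack about 0.03 either way).
- magnifier_mid (a point): Loose brass hand magnifier lying on the bench, 145 mm long, 61 mm across its ring; this point is the middle of it. Bystander.
- deburrer_mid (a point): Loose deburring tool with a blue handle, 160 mm long, 20 mm wide, 18 mm high, lying on the bench; this point is near its middle. Bystander.
- scoop_mid (a point): Loose yellow plastic rivet scoop, 170 mm long, 64 mm wide, 36 mm high; this point is near its middle. Bystander.
- cup_a (a point): Middle of the rim of one of six round tin cups (72 mm across, rim about 72 mm above the bench) seated in a plywood turntable 320 mm across that turns freely on the bench; the cup's middle is 108 mm from the turntable's axis. Bystander.
- gate_mid (a point): Middle of the gate, on the plate's top. Three lanes along gearbox x, 16 mm wide, centres at y = -28, 0, 28 mm, from x = -33 to 33 mm (closed ends). One cross channel along y, 20 mm wide (x -10 to 10), joins them at their middles. So six slots, a +x and a -x one in each lane. The 12 mm webs between lanes stop the lever's stem solidly.
- lever_pivot (a point): Hidden universal joint of the lever, inside the gearbox on its middle axis, 10 mm above the bench. With throw t and cross c the lever points along (sin t, cos t sin c, cos t cos c) in the gearbox's frame.

How it is judged:
By the outcome, as a careful person would: the job done as asked, in the order asked, and still so for the second after the job is handed in, with the robot touching nothing.
It also fails if it takes over 59 s, if anything falls off the work surface, if the arm or the gripper's body presses on something with over 40 N, if the wrist force passes 120 N, or if a joint passes its speed limit or range.

ROBOT

A 6-joint arm with a two-finger parallel gripper is mounted at the origin on the work surface. World frame = base frame: x ahead of the robot, y to its left, z up, the work surface at z = 0. Lengths are in m, angles in rad, forces in N, time in s.
With the tool pointing down it reaches from about 0.325 to 0.775 m from the base axis. Payload 5.5 kg.
Tool frame: the origin (TCP) lies between the finger pads; the fingertips stand 8 mm ahead of it and the grasp point (between the pads) lies 11 mm behind it (tcp_to_tips is the distance from the TCP to the fingertips, in m); z points along the fingers, y is the direction in which the jaws open and shut (so a half turn about z gives the same grasp; the last joint's range is limited). The gripper opens to 88 mm and grips with 3 to 60 N. Pads are 20 mm wide; open, the fingers measure 115 mm over their backs; the gripper's body (75 mm by 178 mm) begins 61 mm behind the grasp point.
Start: joints at [-1.397, 0.091, 1.231, -0, 1.82, -0.057], TCP at [0.137, -0.584, 0.2] pointing down, gripper open.
Joint ranges: [-2.87, 2.87], [-0.86, 2.18], [0.17, 2.46], [-1.51, 4.65], [0.06, 2.69], [-2.65, 2.65]. Speed limits (rad/s): [2.57, 2.57, 3.01, 3.14, 3.14, 3.14].

INTERFACE

Orientations are given as a unit quaternion [w, x, y, z].
In Python, from bench import * gives the robot as it stands. Calls block until the motion is done:
- move_to(position, orientation): joint-space move of the TCP to a pose.
- move_l(position, speed=0.15, orientation=None): straight line of the TCP; orientation=None keeps the orientation; speed is the mean speed in m/s.
- movej(angles): joint-space move.
- gripper_open() and close(): open the fingers fully, or close them until they stop; the grip force is fixed at half the most.
- hold(seconds).
- inverse_kinematics(position, orientation): joint angles nearest the present ones, or None.
- state(): the state.
- get_image(name): name is "scene" or "side" or "wrist"; returns a dict with "frame" (400x640x3 uint8, blue, green, red), "depth" (400x640 float32, m along the optical axis (not along the pixel's ray), 0 where there is no reading), "camera_matrix" (3x3 intrinsics, pixels), "view" (4x4, takes a point from world to camera coordinates). Camera axes: x right, y up, looking along -z (the intrinsics and any distortion apply to the point x, -y, -z); pixel columns grow to the right and rows downward; lengths in m; the calibration is good to about 2 mm. The wrist camera is an equidistant fisheye: a pixel r from the principal point sees the ray r / f radians off the axis. A picture is of the moment at which its call begins.
A pose or a line that the arm cannot do raises IKError and nothing moves.
- job_done(): hands the job in, once; it reports no verdict.
The state is a dict: "time": time; "joint_pos": joint angles; "dq": joint speeds; "joint_torque": joint torques, N m; "ee_pos": TCP position; "ee_rot": TCP orientation; "ft_force": force on the tool from outside, world axes, zero at the start; "moment": the same for the moment, N m; "finger_gap": finger opening in m.
Only numpy, scipy, OpenCV 4.12 (cv2) and the standard library are available. Lean on these libraries where they do the work, as an engineer would, in place of code of your own. Each camera call takes 0.05 s, during which the arm holds its last target.

## Working session

There is one attempt and no reset: what is moved stays moved. The work goes in short steps, each a Python script; the robot and the scene stay as the last script left them, time stands still between calls to the robot, and variables do not carry over. Pictures are saved under pics/ and viewed, and the job is handed in when it is done.

```bash
mkdir -p pics; ls
python3 - <<'E'
from bench import *
import cv2,numpy as np
for n in("scene","side","wrist"):
    d=get_image(n); cv2.imwrite(f"pics/{n}0.png",d["frame"]); np.savez(f"pics/{n}0.npz",**d)
    print(n,d["camera_matrix"].round(1).tolist(),d["view"].round(3).tolist(),d.keys())
s=state();print(s)
E
```

```text
pics
scene [[500.3, 0.0, 314.8], [0.0, 500.3, 198.1], [0.0, 0.0, 1.0]] [[-0.857, 0.515, 0.013, 0.493], [-0.372, -0.635, 0.677, 0.142], [0.357, 0.576, 0.736, -1.497], [0.0, 0.0, 0.0, 1.0]] dict_keys(['frame', 'depth', 'camera_matrix', 'view'])
side [[494.7, 0.0, 321.4], [0.0, 494.7, 199.6], [0.0, 0.0, 1.0]] [[0.979, -0.205, -0.013, -0.538], [0.159, 0.715, 0.681, -0.198], [-0.13, -0.669, 0.732, -1.341], [0.0, 0.0, 0.0, 1.0]] dict_keys(['frame', 'depth', 'camera_matrix', 'view'])
wrist [[309.7, 0.0, 313.2], [0.0, 309.7, 200.2], [0.0, 0.0, 1.0]] [[0.229, -0.973, -0.002, -0.599], [0.94, 0.221, -0.261, 0.03], [0.255, 0.058, 0.965, -0.389], [0.0, 0.0, 0.0, 1.0]] dict_keys(['frame', 'depth', 'camera_matrix', 'view'])
{'time': 0.15, 'joint_pos': array([-1.39668527e+00,  9.17088521e-02,  1.23158254e+00,  2.46784873e-06,
        1.81981100e+00, -5.67252863e-02]), 'dq': array([-0.00129531, -0.00150199, -0.0029449 ,  0.00045909,  0.00067977,
        0.00097486]), 'joint_torque': array([-1.78958162e-04, -4.47046494e+01, -4.06906056e+01,  6.98278891e-02,
        2.74919980e-02, -1.01470318e-04]), 'ee_pos': array([ 0.13721529, -0.58383799,  0.19916801]), 'ee_rot': array([-7.53640453e-04,  9.93346396e-01,  1.15162356e-01, -4.30860379e-05]), 'ft_force': array([-0.19103922,  0.50816709, -0.40556042]), 'moment': array([-0.06160953,  0.01442286, -0.02525672]), 'finger_gap': 0.08779784479971521}
```

View pics/scene0.png

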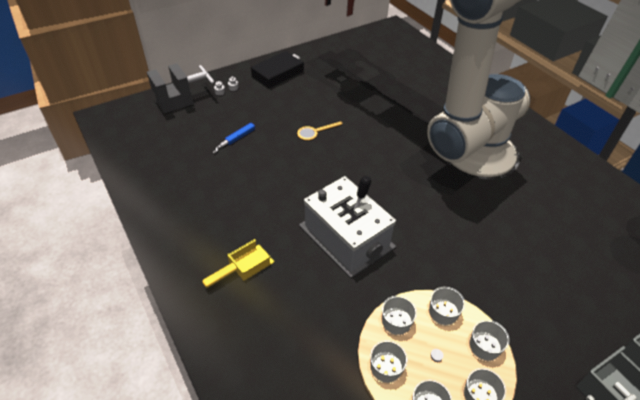

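View pics/side0.png

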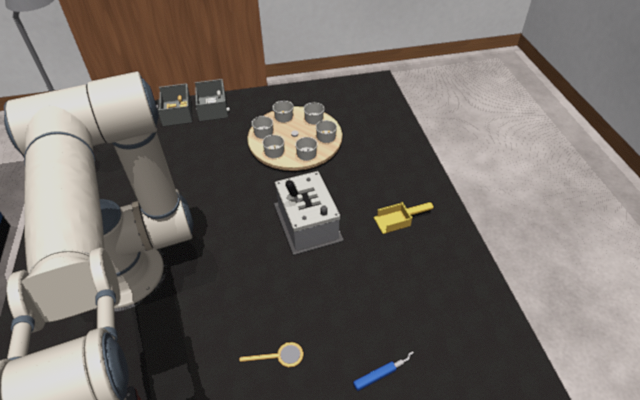

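The gearbox sits near scene (350,220) and side (308,210), with the black grip at scene (364,187). The peg is the dark cylinder at scene (322,196) and side (324,210). Next I'll fit the plate pose from depth.

```bash
cat > h.py <<'E'
import numpy as np,cv2
def cloud(d):
    D=d["depth"];K=d["camera_matrix"];V=d["view"]
    v,u=np.mgrid[:D.shape[0],:D.shape[1]]
    p=np.stack([(u-K[0,2])/K[0,0]*D,-(v-K[1,2])/K[1,1]*D,-D],-1)
    R=V[:3,:3];return (p-V[:3,3])@R, D>0
def proj(d,P):
    K=d["camera_matrix"];V=d["view"];c=np.atleast_2d(P)@V[:3,:3].T+V[:3,3]
    return np.c_[K[0,0]*c[:,0]/-c[:,2]+K[0,2],-K[1,1]*c[:,1]/-c[:,2]+K[1,2]]
E
python3 - <<'E'
from h import *
for n,(u0,v0,u1,v1) in (("scene",(290,160,410,285)),("side",(265,165,355,255))):
    d=np.load(f"pics/{n}0.npz"); P,m=cloud(d)
    cv2.imwrite(f"pics/{n}0z.png",cv2.resize(d["frame"][v0:v1,u0:u1],None,fx=5,fy=5,interpolation=cv2.INTER_CUBIC)[:600,:800])
    r=np.zeros_like(m);r[v0:v1,u0:u1]=1
    t=P[m&r&(abs(P[...,2]-.104)<.005)]
    rc=cv2.minAreaRect(t[:,:2].astype(np.float32)*1000)
    print(n,len(t),np.median(t[:,2]),rc, t[:,:2].mean(0))
    h=P[m&r&(P[...,2]>.118)];
    print('high',len(h)); 
    for q in h[::max(1,len(h)//25)]: print(q.round(3),end=' ')
E
```

```text
scene 2564 0.1023535252508956 ((524.3450317382812, 69.43025970458984), (133.23060607910156, 188.2860565185547), 7.190142631530762) [0.52712933 0.07863103]
high 301
[0.478 0.056 0.181] [0.487 0.065 0.187] [0.482 0.07  0.185] [0.479 0.07  0.181] [0.478 0.072 0.178] [0.48  0.075 0.179] [0.482 0.078 0.179] [0.477 0.076 0.172] [0.478 0.078 0.171] [0.477 0.078 0.166] [0.496 0.058 0.152] [0.497 0.06  0.151] [0.564 0.003 0.131] [0.49  0.077 0.159] [0.499 0.066 0.15 ] [0.566 0.007 0.129] [0.493 0.074 0.152] [0.559 0.013 0.127] [0.488 0.08  0.15 ] [0.501 0.066 0.141] [0.569 0.011 0.124] [0.493 0.075 0.142] [0.501 0.068 0.136] [0.502 0.069 0.134] [0.494 0.075 0.132] [0.494 0.072 0.119] side 1798 0.10395150289340377 ((521.8505859375, 67.89697265625), (131.40379333496094, 190.30821228027344), 6.785610675811768) [0.52274707 0.05861624]
high 212
[0.479 0.071 0.185] [0.473 0.067 0.183] [0.47  0.066 0.181] [0.467 0.064 0.179] [0.487 0.057 0.182] [0.482 0.054 0.182] [0.476 0.051 0.183] [0.471 0.057 0.174] [0.493 0.062 0.164] [0.486 0.051 0.173] [0.477 0.047 0.175] [0.472 0.051 0.168] [0.495 0.06  0.155] [0.488 0.056 0.156] [0.483 0.054 0.156] [0.48  0.054 0.153] [0.477 0.057 0.146] [0.476 0.05  0.149] [0.482 0.058 0.136] [0.484 0.055 0.135] [0.496 0.063 0.12 ] [0.557 0.007 0.128] [0.559 0.002 0.13 ] [ 0.559 -0.001  0.128] [ 0.558 -0.002  0.126] [ 0.561 -0.003  0.122] [ 0.552 -0.006  0.12 ]
```

```bash
sleep 1
```

```text
(no output)
```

View pics/scene0z.png

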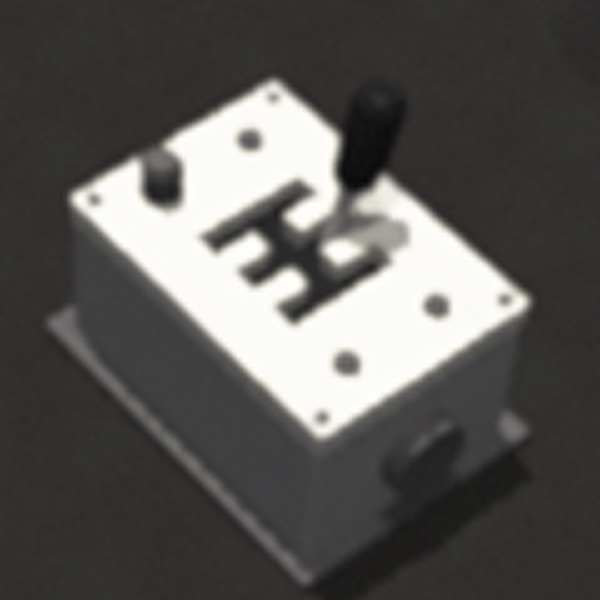

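View pics/side0z.png

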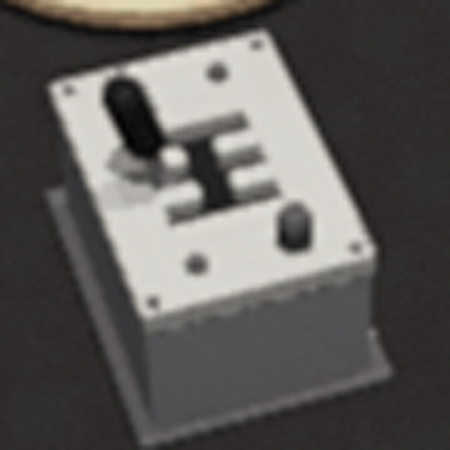

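Both views agree: gearbox centre about (0.523, 0.069), yaw about +7°. The peg is in the (+x, −y) corner, at (0.563, 0.003). The lever leans toward −x, as expected. I'll close the fingers and approach from the −x side.

```bash
cat >> h.py <<'E'
C=np.array([.523,.0687]);YAW=np.radians(7.0)
Rg=np.array([[np.cos(YAW),-np.sin(YAW)],[np.sin(YAW),np.cos(YAW)]])
Q=[0,np.cos(YAW/2),np.sin(YAW/2),0]
def W(x,y,z): return [*(C+Rg@[x,y]),z]
def G(p): return Rg.T@(np.asarray(p)[:2]-C)
def fg(s,f0): return Rg.T@(s["ft_force"]-f0)[:2]
def snap(get_image,tag):
    a=get_image("scene");b=get_image("side")
    np.savez(f"pics/{tag}.npz",**a)
    z=lambda d,u0,v0,u1,v1:cv2.resize(d["frame"][v0:v1,u0:u1],(400,400),interpolation=cv2.INTER_CUBIC)
    cv2.imwrite(f"pics/{tag}.png",np.hstack([z(a,290,160,410,280),z(b,265,160,365,260)]))
def push(b,x0,y0,x1,y1,z,step=.005,fmax=14,speed=.05):
    "push in small steps, stop on force; prints the trace"
    f0=b.state()["ft_force"].copy();n=max(1,int(np.ceil(np.hypot(x1-x0,y1-y0)/step)))
    for i in range(1,n+1):
        b.move_l(W(x0+(x1-x0)*i/n,y0+(y1-y0)*i/n,z),speed=speed)
        s=b.state();f=fg(s,f0);print((G(s["ee_pos"])*1000).round(1),f.round(1),round(s["time"],2))
        if np.hypot(*f)>fmax: print("STOP force");break
E
python3 - <<'E'
import bench as b; from h import *
b.close()
s=b.state();p=s["ee_pos"].copy();p[2]=.30
b.move_l(p,speed=.25)
b.move_to(W(-.11,0,.28),Q)
b.move_l(W(-.11,0,.16),speed=.15)
s=b.state();print(s["ee_pos"],s["finger_gap"],s["time"],s["ft_force"])
snap(b.get_image,"a1")
E
```

```text
[0.41428724 0.05524755 0.16114868] 0.0004389838780108394 5.4667 [ 0.59468787 -0.55188883  0.57443095]
```

View pics/a1.png

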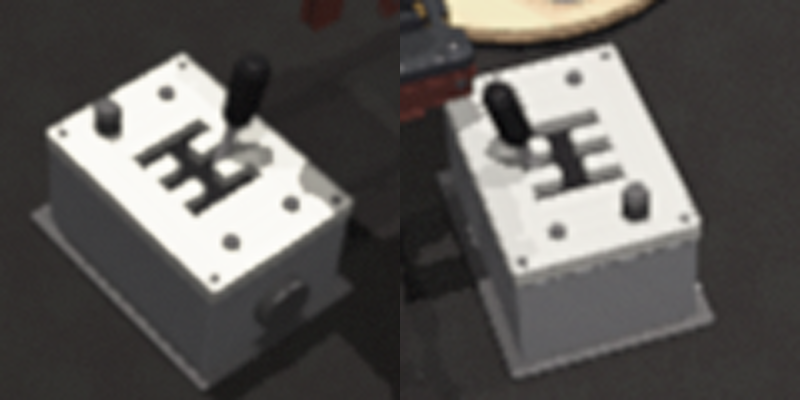

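The lever is untouched and the gripper is just behind it on the −x side. First push now: +x until the lever is upright.

Run:
```python
import bench as b; from h import *
push(b,-.11,0,-.026,0,.16,step=.008)
snap(b.get_image,"a2")
```

```text
[-102.    0.] [0.6 0.7] 5.87
[-94.6   0. ] [0.3 0.1] 6.17
[-86.9   0. ] [-0.2  0.4] 6.47
[-79.3  -0. ] [0.4 0.4] 6.77
[-71.7  -0. ] [-0.4 -1. ] 7.07
[-64.   0.] [ 0.2 -0. ] 7.37
[-56.4  -0. ] [-2.9  0.3] 7.67
[-48.2  -0. ] [-4.2  0.9] 7.97
[-40.  -0.] [-5.1  0.7] 8.27
[-31.7  -0. ] [-4.7  0.8] 8.57
[-23.6   0. ] [-4.   1.1] 8.87
```

View pics/a2.png

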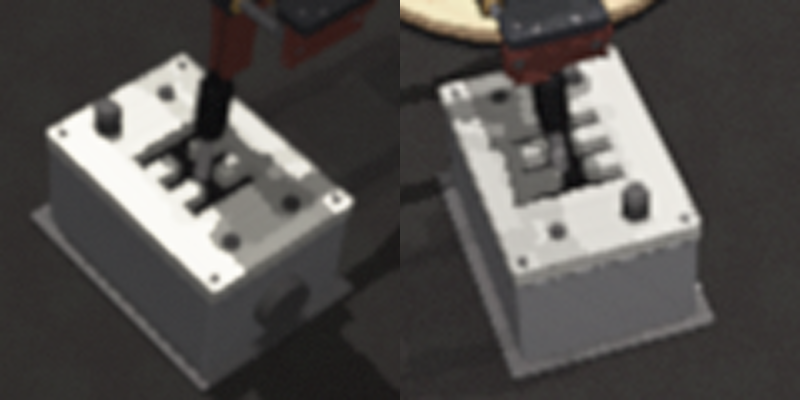

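The lever has swung to near upright. I'll back off and measure the actual throw from depth.

```bash
cat >> h.py <<'E'
def model(t,c):
    "predicted px of lever axis points"
    u=np.array([np.sin(t),np.cos(t)*np.sin(c),np.cos(t)*np.cos(c)])
    P=np.array([u*r for r in (.094,.125,.155,.18)])
    return np.c_[C+P[:,:2]@Rg.T,P[:,2]+.01]
def lever(get_image):
    "fit t,c: grip points lie 13 mm off the lever axis"
    from scipy.optimize import least_squares
    A=[]
    for n in("scene","side"):
        d=get_image(n);P,m=cloud(d);g=(P[...,:2]-C)@Rg
        k=m&(np.abs(g[...,0])<.08)&(np.abs(g[...,1])<.08)&(P[...,2]>.138)&(P[...,2]<.188)&(d["frame"].max(-1)<70)
        q=np.c_[g[k],P[...,2][k]-.01]
        A.append(q)
    def res(p,A):
        t,c=p;u=np.array([np.sin(t),np.cos(t)*np.sin(c),np.cos(t)*np.cos(c)])
        w=A@u; return np.linalg.norm(A-w[:,None]*u,axis=1)-.0125
    o=[]
    for X in (A[0],A[1],np.vstack(A)):
        m0=X.mean(0);x0=[np.arctan2(m0[0],m0[2]),np.arctan2(m0[1],m0[2])]
        o.append((len(X),least_squares(res,x0,args=(X,),loss="soft_l1",f_scale=.002).x.round(3)))
    print("lever t,c (scene,side,both):",o)
E
python3 - <<'E'
import bench as b; from h import *
b.move_l(W(-.075,0.0,.16),speed=.15)
b.move_l(W(-.075,.085,.16),speed=.2)
lever(b.get_image)
snap(b.get_image,"a3"); print(b.state()["time"])
E
```

```text
lever t,c (scene,side,both): [(176, array([-0.142,  0.009])), (106, array([-0.148,  0.007])), (282, array([-0.143,  0.008]))]
10.2167
```

View pics/a3.png

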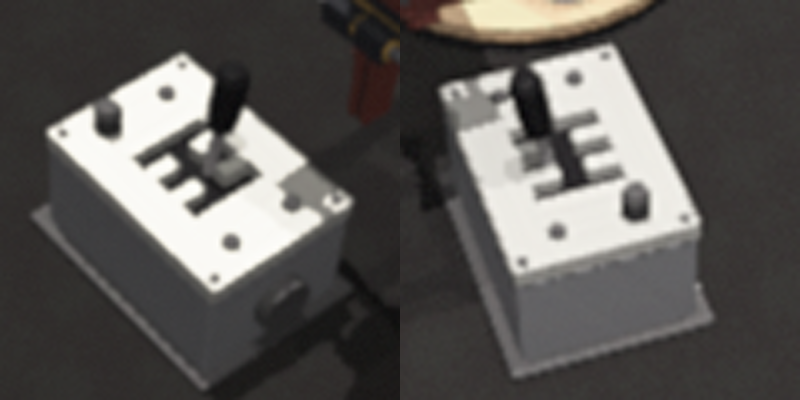

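Run:
```python
import bench as b; from h import *
lever(lambda n:np.load(f"pics/{n}0.npz"))
for tag in("a1","a2","a3"):
    d=np.load(f"pics/{tag}.npz");im=d["frame"].copy()
    im=cv2.resize(im[130:290,250:410],(560,560),interpolation=cv2.INTER_CUBIC)
    for t,col in((-.29,(0,0,255)),(-.143,(0,255,0)),(0,(255,128,0))):
        for q in proj(d,model(t,0)): cv2.circle(im,tuple(int(round(v)) for v in (q-[250,130])*3.5),3,col,-1)
    cv2.imwrite(f"pics/{tag}m.png",im)
cv2.imwrite("pics/m12.png",cv2.resize(np.hstack([cv2.imread(f"pics/{t}m.png")for t in("a2","a3")]),(800,400)))
s=b.state();print(s["ee_pos"],G(s["ee_pos"]))
```

```text
lever t,c (scene,side,both): [(198, array([-0.259,  0.01 ])), (108, array([-0.268,  0.009])), (306, array([-0.26,  0.01]))]
[0.4385344  0.14292691 0.15994786] [-0.07479002  0.0839674 ]
```

View pics/m12.png

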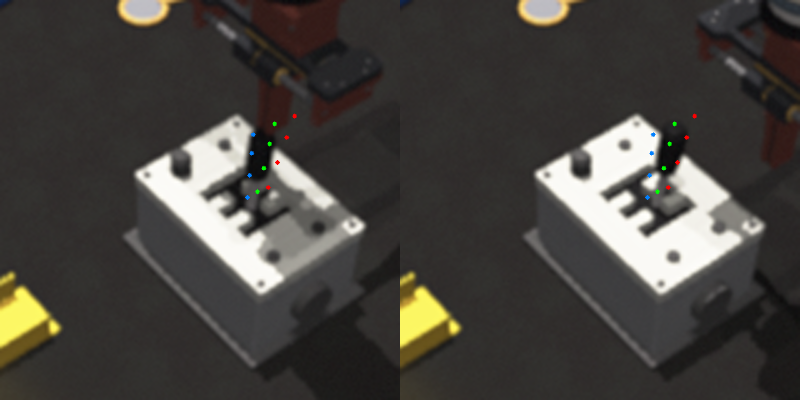

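The lever was at about −0.05 rad in a2 but at about −0.14 after the retreat, so something brought it back. I'll push again, a little further, and watch the retreat in stages.

Run:
```python
import bench as b; from h import *
b.move_l(W(-.075,0,.16),speed=.2)
push(b,-.075,0,-.018,0,.16,step=.012)
s0=b.state();print("ft",s0["ft_force"],s0["finger_gap"])
ims=[]
def w(t):
    a=b.get_image("scene");c=b.get_image("side")
    z=lambda d,u0,v0,u1,v1:cv2.resize(d["frame"][v0:v1,u0:u1],(260,260),interpolation=cv2.INTER_CUBIC)
    ims.append(np.vstack([z(a,310,140,410,240),z(c,265,150,355,240)]))
w(0)
b.move_l(W(-.025,0,.16),speed=.05);print(b.state()["ft_force"]-s0["ft_force"]);w(1)
b.move_l(W(-.045,0,.16),speed=.05);print(b.state()["ft_force"]-s0["ft_force"]);w(2)
lever(b.get_image)
cv2.imwrite("pics/a4.png",np.hstack(ims));print(b.state()["time"])
```

```text
[-63.4   0.6] [0.6 0.3] 11.17
[-52.   0.] [0.3 0.8] 11.54
[-40.7   0. ] [-2.7  0.4] 11.92
[-29.1   0.1] [-2.   1.8] 12.29
[-17.7   0. ] [-2.5  1.1] 12.67
ft [-2.52940791 -0.08837695  3.13779058] 0.0003923828652711477
[ 3.06192341  0.0774601  -3.93213023]
[ 2.28181815  0.2057924  -3.64702427]
lever t,c (scene,side,both): [(177, array([0.022, 0.013])), (100, array([0.016, 0.007])), (277, array([0.021, 0.01 ]))]
13.9083
```

View pics/a4.png

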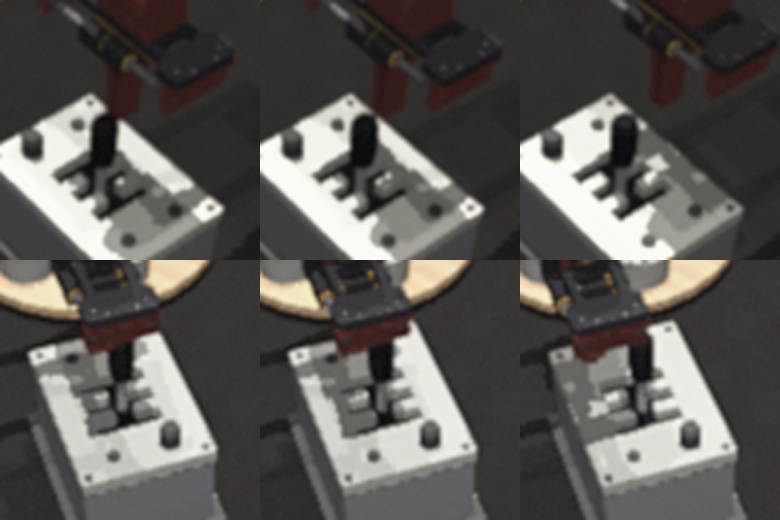

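The lever now stands upright in the cross channel and stayed there on retreat. I'll go around to the +y side, re-measure, and push −y.

Run:
```python
import bench as b; from h import *
b.move_l(W(-.085,0,.16),speed=.15)
lever(b.get_image)
b.move_l(W(-.085,.085,.16),speed=.2)
lever(b.get_image)
b.move_l(W(0,.085,.16),speed=.2)
lever(b.get_image)
snap(b.get_image,"a5");print(b.state()["time"])
```

```text
lever t,c (scene,side,both): [(158, array([0.022, 0.013])), (101, array([0.021, 0.005])), (259, array([0.023, 0.008]))]
lever t,c (scene,side,both): [(139, array([0.028, 0.014])), (102, array([0.023, 0.007])), (241, array([0.028, 0.01 ]))]
lever t,c (scene,side,both): [(134, array([0.033, 0.009])), (117, array([0.02 , 0.004])), (251, array([0.028, 0.007]))]
15.875
```

View pics/a5.png

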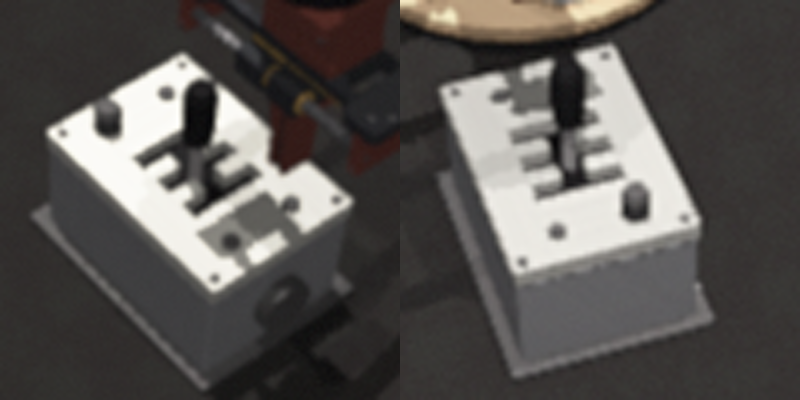

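Run:
```python
import bench as b; from h import *
s=b.state();tip=s["ee_pos"]+[0,0,-.008];print(G(s["ee_pos"]),s["ee_pos"],s["ee_rot"])
o=[]
for n in("scene","side"):
    d=b.get_image(n);im=d["frame"].copy();p=proj(d,tip)[0];print(n,p)
    u,v=[int(x) for x in p];u=max(u,100);v=max(v,100)
    cv2.circle(im,(int(p[0]),int(p[1])),2,(0,255,0),-1)
    o.append(cv2.resize(im[v-100:v+100,u-100:u+100],(400,400),interpolation=cv2.INTER_CUBIC))
cv2.imwrite("pics/a6.png",np.hstack(o))
```

```text
[-0.00065242  0.08492963] [0.51200213 0.15291706 0.16052331] [-5.97071159e-05  9.98134624e-01  6.10504116e-02  3.40232750e-04]
scene [375.23606604 216.97779818]
side [296.51140934 165.49066295]
```

View pics/a6.png

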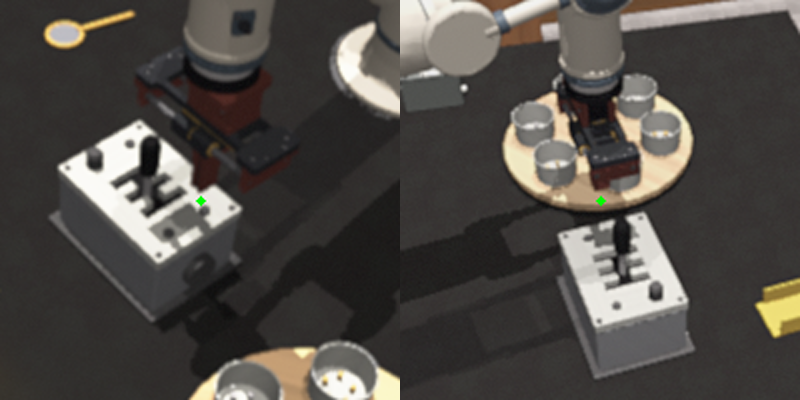

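Run:
```python
import bench as b; from h import *
s=b.state();t=s["ee_pos"]
for n in("scene","side"):
    d=b.get_image(n);P,m=cloud(d)
    g=(P[...,:2]-t[:2])@Rg
    for lo in np.arange(.13,.27,.01):
        k=m&(abs(g[...,0])<.06)&(abs(g[...,1])<.11)&(P[...,2]>lo)&(P[...,2]<=lo+.01)&(abs((P[...,:2]-C)@Rg).max(-1)>.03)
        if k.sum(): print(n,round(lo,2),k.sum(),"x",(np.percentile(g[k][:,0],[3,97])*1000).round(),"y",(np.percentile(g[k][:,1],[3,97])*1000).round())
w=b.get_image("wrist");cv2.imwrite("pics/w6.png",w["frame"])
```

```text
scene 0.17 1 x [11. 11.] y [-9. -9.]
scene 0.18 28 x [-8. 13.] y [-9.  9.]
scene 0.19 41 x [-9. 14.] y [-7. 10.]
scene 0.2 41 x [-6. 15.] y [-9. 10.]
scene 0.21 38 x [-6. 14.] y [-8. 11.]
scene 0.22 36 x [-5. 14.] y [-10.  11.]
scene 0.23 34 x [ 2. 16.] y [-9. 13.]
scene 0.24 5 x [ 8. 14.] y [12. 14.]
scene 0.25 4 x [-1.  9.] y [25. 73.]
scene 0.26 109 x [-27.  35.] y [-77.  81.]
scene 0.27 245 x [-20.  36.] y [-74.  80.]
side 0.18 11 x [-11.   9.] y [-13.  -9.]
side 0.19 17 x [-12.   8.] y [-14.  -6.]
side 0.26 14 x [-34.  12.] y [-84.  78.]
side 0.27 61 x [-34.  31.] y [-82.  72.]
```

View pics/w6.png

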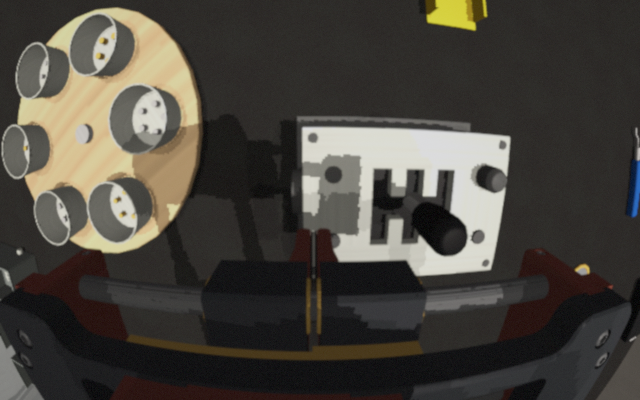

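The wrist picture shows the closed fingertips at (315,240) beside the plate. Depth puts the tips at z≈0.180, about 28 mm above where the stated TCP offset puts them. That explains the weak contact on the lever's tapered top. I'll check the stated offset, lower the tool by about 26 mm and confirm by depth.

Run:
```python
import bench as b; from h import *
print({k:getattr(b,k) for k in dir(b) if 'tip' in k.lower() or 'tcp' in k.lower()}, [k for k in b.state()])
b.move_l(W(0,.085,.134),speed=.08)
s=b.state();t=s["ee_pos"];print(t,s["ft_force"],s["time"])
for n in("scene","side"):
    d=b.get_image(n);P,m=cloud(d);g=(P[...,:2]-t[:2])@Rg
    for lo in np.arange(.12,.2,.01):
        k=m&(abs(g[...,0])<.025)&(abs(g[...,1])<.03)&(P[...,2]>lo)&(P[...,2]<=lo+.01)
        if k.sum(): print(n,round(lo,2),k.sum(),"x",(np.percentile(g[k][:,0],[3,97])*1000).round(),"y",(np.percentile(g[k][:,1],[3,97])*1000).round())
```

```text
{'tcp_to_tips': 0.008} ['time', 'joint_pos', 'dq', 'joint_torque', 'ee_pos', 'ee_rot', 'ft_force', 'moment', 'finger_gap']
[0.51217445 0.15295628 0.13300213] [ 0.78111311 -0.56385015 -0.2529128 ] 16.6
scene 0.15 19 x [-7. 15.] y [-6.  8.]
scene 0.16 40 x [-7. 14.] y [-7.  9.]
scene 0.17 35 x [-8. 14.] y [-10.   9.]
scene 0.18 38 x [-6. 14.] y [-8. 10.]
scene 0.19 36 x [-4. 13.] y [-10.  11.]
scene 0.2 29 x [ 2. 15.] y [-10.  13.]
side 0.15 4 x [-10.   4.] y [-11.  -0.]
side 0.16 21 x [-11.  10.] y [-15.  -7.]
```

Tips are now at z≈0.154, level with the grip's middle. Next is the cross push toward −y.

Run:
```python
import bench as b; from h import *
b.move_l(W(0,.045,.134),speed=.12)
push(b,0,.045,0,-.022,.134,step=.007,fmax=12)
snap(b.get_image,"a7")
```

```text
[ 0.  38.4] [-0.3  1.4] 17.47
[ 0.  31.4] [-0.2  0.8] 17.75
[-0.  24.7] [-1.3  2.6] 18.03
[ 0.1 18.2] [-0.6  2.6] 18.32
[ 0.1 11.2] [-0.7  2.3] 18.6
[0.  4.3] [0.1 2.5] 18.88
[-0.1 -2.3] [0.1 2.7] 19.17
[-0.2 -9. ] [-1.1  2.6] 19.45
[ -0.1 -15.7] [0.1 3.1] 19.73
[  0.  -22.4] [-0.3  2. ] 20.02
```

View pics/a7.png

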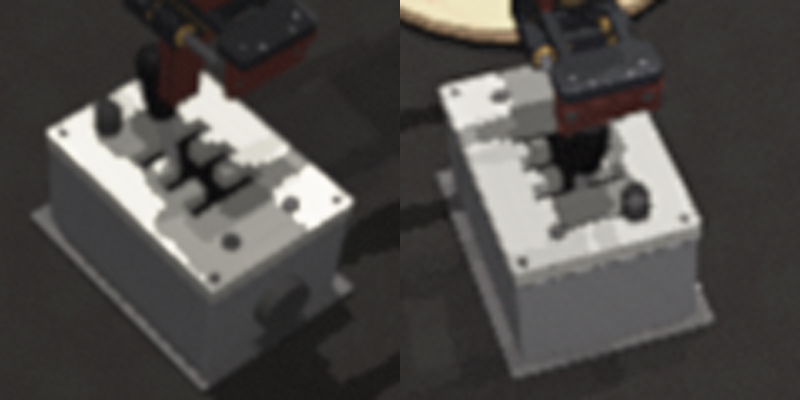

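The lever leans well to −y, with no wall force yet. I'll go on in fine steps until the force rises.

Run:
```python
import bench as b; from h import *
push(b,0,-.022,0,-.032,.134,step=.002,fmax=5,speed=.03)
lever(b.get_image)
b.move_l(W(0,0.02,.134),speed=.12)
lever(b.get_image)
snap(b.get_image,"a8");print(b.state()["time"])
```

```text
[  0.  -23.6] [-0.2  0.2] 20.37
[ -0.  -25.3] [-0.3  0.6] 20.62
[ -0.  -26.3] [0.2 3.1] 20.87
[ -0.1 -26.8] [-0.1  7.1] 21.12
STOP force
lever t,c (scene,side,both): [(227, array([ 0.029, -0.207])), (90, array([ 0.014, -0.309])), (317, array([ 0.018, -0.27 ]))]
lever t,c (scene,side,both): [(272, array([ 0.064, -0.169])), (104, array([ 0.023, -0.315])), (376, array([ 0.018, -0.29 ]))]
21.975
```

View pics/a8.png

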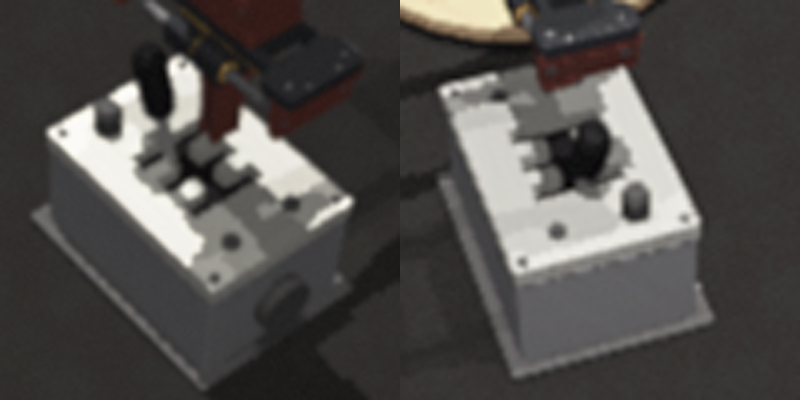

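The wall was reached: 7 N, c≈−0.31, and the lever stayed in the −y lane. Now the final push into the +x slot.

Run:
```python
import bench as b; from h import *
b.move_l(W(-.06,.02,.134),speed=.15)
b.move_l(W(-.06,-.045,.134),speed=.15)
push(b,-.06,-.045,.008,-.045,.134,step=.0085,fmax=10)
push(b,.008,-.045,.03,-.045,.134,step=.002,fmax=9,speed=.03)
b.hold(.3)
snap(b.get_image,"a9")
```

```text
[-51.2 -44.4] [-0.6  0.3] 23.43
[-42.8 -44.9] [-2.1 -0.1] 23.74
[-34.3 -45. ] [-0.1 -0.2] 24.06
[-25.8 -45. ] [-1.1  0.8] 24.38
[-17.4 -45.1] [-2.9 -0.7] 24.69
[ -8.7 -45. ] [-2.9  0.2] 25.01
[ -0.2 -44.9] [-3.1 -0.4] 25.32
[  8.2 -45. ] [-3.5  0.2] 25.64
[  9.9 -45. ] [ 0.8 -0.1] 25.89
[ 12. -45.] [-0.3 -0.2] 26.14
[ 14.1 -45. ] [-0.  -0.8] 26.39
[ 16.1 -45. ] [ 0.  -0.3] 26.64
[ 18.1 -45. ] [-0.2  0.3] 26.89
[ 20. -45.] [-0.8 -0.5] 27.14
[ 20.9 -45. ] [-4.8 -1.1] 27.39
[ 21.6 -45. ] [-10.1  -0.4] 27.64
STOP force
```

View pics/a9.png

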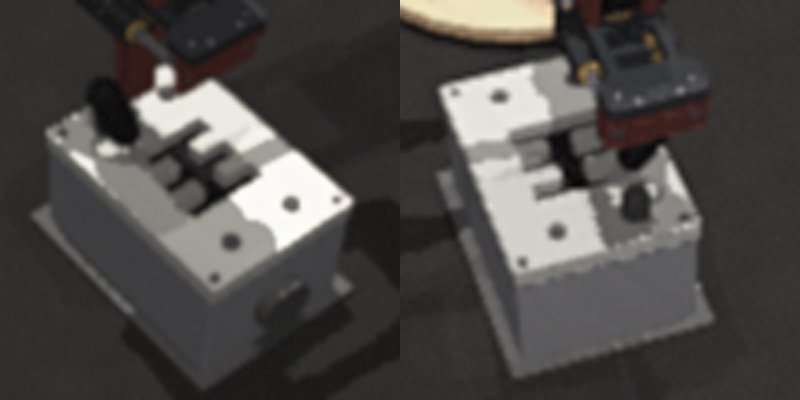

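There was a hard stop at x≈21 mm, close to the predicted 19 mm for home. I'll come away straight back and up, then check.

Run:
```python
import bench as b; from h import *
b.move_l(W(-.05,-.045,.134),speed=.15)
b.move_l(W(-.05,-.045,.30),speed=.2)
b.move_l(W(-.14,-.045,.32),speed=.2)
lever(b.get_image)
snap(b.get_image,"a10")
for n in("scene","side"):
    d=b.get_image(n);cv2.imwrite(f"pics/{n}10.png",d["frame"])
    for t,c in((.29,-.29),(.29,-.31),(.2,-.3)): print(n,t,c,proj(d,model(t,c)).round(0).tolist())
s=b.state();print(s["time"],s["ft_force"])
cv2.imwrite("pics/both10.png",cv2.resize(np.hstack([cv2.imread(f"pics/{n}10.png") for n in("scene","side")]),(800,250)))
```

```text
lever t,c (scene,side,both): [(163, array([ 0.289, -0.318])), (108, array([ 0.268, -0.313])), (271, array([ 0.281, -0.317]))]
scene 0.29 -0.29 [[333.0, 210.0], [328.0, 201.0], [324.0, 193.0], [320.0, 186.0]]
scene 0.29 -0.31 [[333.0, 209.0], [328.0, 201.0], [323.0, 192.0], [319.0, 185.0]]
scene 0.2 -0.3 [[335.0, 207.0], [331.0, 198.0], [328.0, 189.0], [324.0, 181.0]]
side 0.29 -0.29 [[319.0, 204.0], [322.0, 198.0], [326.0, 192.0], [330.0, 187.0]]
side 0.29 -0.31 [[319.0, 204.0], [323.0, 199.0], [327.0, 193.0], [330.0, 189.0]]
side 0.2 -0.3 [[316.0, 204.0], [319.0, 199.0], [322.0, 193.0], [324.0, 189.0]]
30.575 [ 0.17851582 -0.43494132  0.90168203]
```

View pics/a10.png

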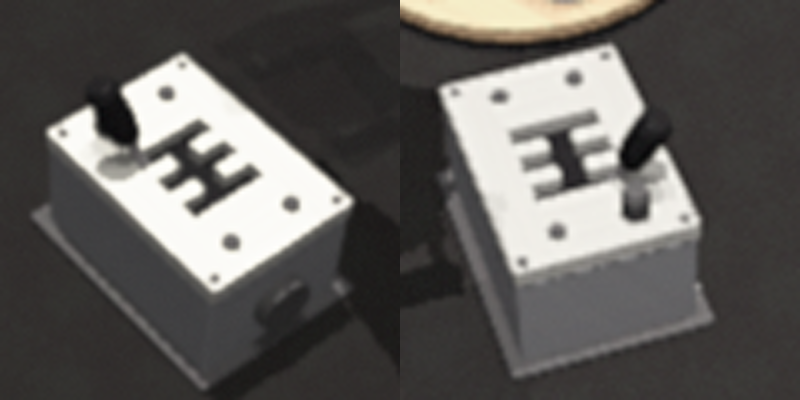

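View pics/scene10.png

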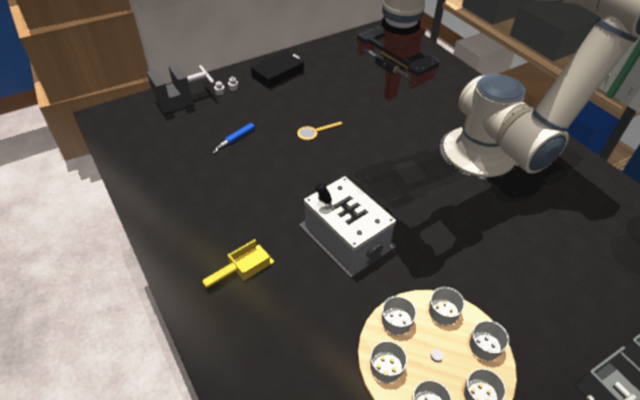

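```bash
python3 -c "
import bench as b
b.job_done();print(b.state()['time'])"
```

```text
the job is handed in; nothing more can be done
the job is handed in; nothing more can be done
```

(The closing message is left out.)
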